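# Start a dish incubation run

## Task

Put every Petri dish that lies on the bench into the chamber of the incubator, right way up, and then lower the heavy cover until it is fully shut, without letting it slam. Turn the dial so that its white pointer points at the red index mark, and when all that is done press the green start button right down. Leave the other things on the bench where they are.

Things in the scene. Friction and masses are not known exactly. Their poses are not given: they have to be found in the camera images.
- incubator: low white fixed bench incubator. Origin: centre of the chamber's underside; x away from the robot (to the hinge side), y left, z up. Open-topped chamber 135 (x) by 285 (y) mm inside, centred on the origin; walls 10 mm thick, rim at z = 50 mm, floor at z = 7 mm. To its right, y = -153 to -270 mm, a closed control deck, top at z = 50 mm, with dial and start button.
- cover (a joint): heavy cover, glass in a blue frame, 155 x 305 x 14 mm, 0.75 to 1.05 kg, hinged on the far rim. 0 = shut on the rim, 1.75 = open, leaning back past upright, where it starts and rests. Below 1.57 it falls unless held (up to 4.5 N at the bar); the hinge hardly brakes. Over 2 rad/s in the last 0.2 rad is a slam; let go less than 4 mm (at the bar) above shut, it does not slam.
- cover_bar (a point): centre of the cover's round steel pull bar: 12 mm thick, 110 mm long along the incubator's y, on two end arms 42 mm beyond the cover's free edge, 197 mm from the hinge axis and 7 mm above the plane of the cover's underside. Shut: incubator x = -120, z = 57 mm. Open: on top, about 243 mm above the bench. x axis: along the cover to the hinge.
- cover_hinge (a point): point on the hinge axis of the cover, middle of the far rim: incubator x = 77.5, y = 0, z = 50 mm. The axis runs along the incubator's y.
- dial (a joint): black dial on the deck, vertical axis, 0 to 5.9 rad: angle of its white pointer clockwise (seen from above) from the incubator's -x (front) direction; at 1.57 it points left (+y). Stays where it is left; turning takes about 0.06 N m.
- dial_grip (a point): centre of the dial's upright finger bar, on the dial axis, 75 mm above the bench. The bar is 52 mm long, 12 mm thick, 26 mm tall (62 to 88 mm above the bench), on a disc 60 mm across with its top 63 mm above the bench. x axis: along the bar, away from the pointer end.
- dial_pointer (a point): tip of the white pointer line on the dial disc, 28 mm from the dial axis; x axis along the pointer, towards the axis.
- index (a joint): angle of the red index mark, measured like the dial (clockwise from the incubator's front). It is set by others and differs from start to start; nothing touches it.
- index_mark (a point): centre of the small red index mark (12 x 11 mm, lying flat on the deck beside the dial), 40 mm from the dial axis; x axis towards the dial axis. The dial is set when the pointer points at it.
- start (a joint): green start button, spring return: 0 = up, 0.006 m = fully down (5 N).
- start_top (a point): centre of the top of the green start button, 28 mm across, on the control deck in front of the dial (78 mm from the dial axis); it is pressed straight down.
- dish_1_center (a point): closed round glass Petri dish with pink agar, 62 mm across (58 mm where the fingers close on its rim) and 16 mm high, 45 g; the point is its centre, 8 mm above its underside; z is up when it lies right way up. May be absent (None). Three or four dishes are present, lying on the bench at the start.
- dish_2_center (a point): closed round glass Petri dish with cream agar, 62 mm across (58 mm where the fingers close on its rim) and 16 mm high, 45 g; the point is its centre, 8 mm above its underside; z is up when it lies right way up. May be absent (None). Three or four dishes are present, lying on the bench at the start.
- dish_3_center (a point): closed round glass Petri dish with pink agar, 62 mm across (58 mm where the fingers close on its rim) and 16 mm high, 45 g; the point is its centre, 8 mm above its underside; z is up when it lies right way up. May be absent (None). Three or four dishes are present, lying on the bench at the start.
- dish_4_center (a point): closed round glass Petri dish with cream agar, 62 mm across (58 mm where the fingers close on its rim) and 16 mm high, 45 g; the point is its centre, 8 mm above its underside; z is up when it lies right way up. May be absent (None). Three or four dishes are present, lying on the bench at the start.
- dropper_a_center (a point): amber dropping bottle with rubber bulb, 36 mm across, 104 mm high, at the back; bystander, the point is its centre half-way up
- dropper_b_center (a point): amber dropping bottle with rubber bulb, 36 mm across, 104 mm high, at the back; bystander, the point is its centre half-way up
- tape_center (a point): roll of paper label tape, 62 mm across, 19 mm high, lying flat near the front edge; bystander, the point is its centre
Things that resemble listed ones, but are neither listed nor needed, are in the scene too. What is shaped like the part that bears dish_4_center but turquoise is not meant.

How it is judged (in metres and radians):
On the way, in this order (a step that is already met when the one before it is completed fails the run):
1. every dish present lies right way up in the chamber, the cover still open (above 1 rad) (x of dish_1_center in the frame of incubator between -0.05 and 0.05 m and y of dish_1_center in the frame of incubator between -0.125 and 0.125 m and z of dish_1_center in the frame of incubator between 0 and 0.05 m and angle between each of dish_1_center, dish_2_center, dish_3_center, dish_4_center's own z axis and vertical below 0.2 rad and x of dish_2_center in the frame of incubator between -0.05 and 0.05 m and y of dish_2_center in the frame of incubator between -0.125 and 0.125 m and z of dish_2_center in the frame of incubator between 0 and 0.05 m and x of dish_3_center in the frame of incubator between -0.05 and 0.05 m and y of dish_3_center in the frame of incubator between -0.125 and 0.125 m and z of dish_3_center in the frame of incubator between 0 and 0.05 m and x of dish_4_center in the frame of incubator between -0.05 and 0.05 m and y of dish_4_center in the frame of incubator between -0.125 and 0.125 m and z of dish_4_center in the frame of incubator between 0 and 0.05 m and value of joint cover above 1 rad), for 0.2 s.
2. the cover is shut over the dishes (below 0.03 rad) (x of dish_1_center in the frame of incubator between -0.05 and 0.05 m and y of dish_1_center in the frame of incubator between -0.125 and 0.125 m and z of dish_1_center in the frame of incubator between 0 and 0.05 m and angle between each of dish_1_center, dish_2_center, dish_3_center, dish_4_center's own z axis and vertical below 0.2 rad and x of dish_2_center in the frame of incubator between -0.05 and 0.05 m and y of dish_2_center in the frame of incubator between -0.125 and 0.125 m and z of dish_2_center in the frame of incubator between 0 and 0.05 m and x of dish_3_center in the frame of incubator between -0.05 and 0.05 m and y of dish_3_center in the frame of incubator between -0.125 and 0.125 m and z of dish_3_center in the frame of incubator between 0 and 0.05 m and x of dish_4_center in the frame of incubator between -0.05 and 0.05 m and y of dish_4_center in the frame of incubator between -0.125 and 0.125 m and z of dish_4_center in the frame of incubator between 0 and 0.05 m and value of joint cover below 0.03 rad), for 0.2 s.
3. the start button is pressed down at least 4 mm while the cover is shut and the pointer is within 0.14 rad of the index mark (value of joint cover below 0.03 rad and angle between the x axis of dial_pointer and the x axis of index_mark, either way round below 0.14 rad and horizontal distance between dial_pointer and index_mark below 0.03 m and value of joint start above 0.004 m), for 0.1 s.
At the end, for the whole second after the job is handed in: Every dish present lies right way up (within 0.2 rad) in the chamber, the cover is shut (below 0.03 rad), the dial's pointer is within 0.14 rad of the index mark, and the start button has been pressed and let go (all of step 2 and angle between the x axis of dial_pointer and the x axis of index_mark, either way round below 0.14 rad and horizontal distance between dial_pointer and index_mark below 0.03 m and value of joint start below 0.002 m); the robot touches nothing.
It fails at once if the cover slams: it closes faster than 2 rad/s in the last 0.2 rad (value of joint cover below 0.2 rad and velocity of joint cover below -2 rad/s).
It fails at once if a dropping bottle or the tape roll is moved more than 3 cm (distance of any of dropper_a_center, dropper_b_center, tape_center from where it was at the start of the episode above 0.03 m).
Of dish_1, dish_2, dish_3, dish_4 only 3 to 4 are there at a start; the rules pass over those that are not, and their reading is None.
At some moment in a run one of dish_1, dish_2, dish_3, dish_4 may be knocked a few centimetres aside while the robot is not near it.
It also fails if it takes over 210 s, if anything falls off the work surface, if the arm or the gripper's body presses on something with over 40 N, if the wrist force passes 120 N, or if a joint passes its speed limit or range.

## Robot

A 6-joint arm with a two-finger parallel gripper is mounted at the origin on a cart in front of the work surface, level with it; the furniture and walls round the work are solid. World frame = base frame: x ahead of the robot, y to its left, z up, the work surface at z = 0. Lengths are in m, angles in degrees, forces in N, time in s.
With the tool pointing down it reaches from about 0.375 to 0.9 m from the base axis. Payload 3.1 kg.
Tool frame: the origin (TCP) lies on the centre line of the jaws, within the pads' length; the fingertips stand 11 mm ahead of it and the grasp point (between the pads) lies 8 mm behind it; z points along the fingers, y is the line along which they close (so a half turn about z gives the same grasp; the last joint's range is limited). The gripper opens to 87 mm and grips with 3 to 60 N. Pads are 19 mm wide; open, the fingers measure 117 mm over their backs; the gripper's body (75 mm by 190 mm) begins 51 mm behind the grasp point.
Start: joints at [65.804, 30.224, 82.088, -0, 67.689, -10.227], TCP at [0.151, 0.607, 0.234] pointing down, gripper open.
Joint ranges: [-176.69, 176.69], [-43.24, 126.21], [12.49, 139.97], [-82, 262], [0, 151.66], [-163.58, 163.58]. Speed limits (degrees/s): [159.86, 159.86, 180, 180, 180, 180].

## Interface

Orientations are given as a 3x3 rotation matrix whose columns are the frame's x, y, z axes.
In Python, from rig import * gives the robot as it stands.
- The arm moves only by the shell command python3 -m inch 'ROWS'. ROWS is JSON, a list of rows, each an object of numbers: "gripper": the opening in per cent of the stroke, from 0 (shut) to 100 (fully open); "dx", "dy", "dz": the shift along the tool's x, y, z in mm; "turn": the turn about the tool's z in rad. A call has 1 to 12 rows; each row is the pose to reach, as a shift and turn from the pose commanded when the call began, along the tool's axes at that moment; what a row does not reach only later rows make up. A row lasts 1/10 s, in which the tool goes at most 50 mm and 8.59 degrees, less where a joint would pass 70% of its speed; a pose out of reach is approached as far as the arm can. A call with a gripper value outside its range is refused whole. The fingers move at their own pace and stop on an object; the grip force is fixed at half the most. Time passes only in rows, so rows that repeat a pose let the fingers close. It gives the time, the measured TCP pose, the force and the opening at its end, in the units of the state.
- read_state(): the state, without advancing time (a new reading comes with each control period).
- capture(name): name is "side" or "top" or "wrist"; returns the picture (400x640x3 uint8, red, green, blue); there is no depth.
- get_calibration(name): a dict with "camera_matrix" (3x3 intrinsics, pixels), "world_to_cam" (4x4, takes a point from world to camera coordinates); the wrist camera has in their place "T_tool_cam" (4x4, takes a point from camera to tool coordinates, whose origin is the TCP and whose axes are the flange's). Camera axes: x right, y down, z forward; pixel columns grow to the right and rows downward; lengths in m; the calibration is good to about 2 mm. A picture is of the moment at which its call begins: read the wrist's pose just before it. get_calibration takes no time and is no camera call.
- hand_in(): hands the job in, once; it reports no verdict.
Trained networks look in the newest picture that a camera, given by its name, has taken for a name from the list of things; names that differ only in an ending like _2 or _b are one class to them, and where a whole thing is asked for, a point or a joint stands for the part that bears it (a point fixed in the world has none). Each returns a list of dicts, best first, with "score" (0 to 1); they miss things now and then, are a little off and sometimes report something else, mostly with a low value. They report only what shows in the picture. A call takes as long as a camera call. They do not tell look-alikes from the thing itself.
- recognise(camera, query): "extent" ([centre column, centre row, width, height] in pixels, round what is visible of it).
The state is a dict: "time_s": time; "joint_positions": joint angles; "qvel": joint speeds; "tau": joint torques, N m; "position": TCP position; "tcp_rot": TCP orientation; "force": force on the tool from outside, world axes, zero at the start; "moment": the same for the moment, N m; "opening": opening from 0.0 (shut) to 1.0 (fully open).
Only numpy, scipy, OpenCV 4.12 (cv2) and the standard library are available. Lean on these libraries where they do the work, as an engineer would, in place of code of your own. Each camera call takes 0.05 s, during which the arm holds its last target. There are 200 camera calls.

## Working session

There is one attempt and no reset: what is moved stays moved. The work goes in short steps, Python scripts to look and compute and a shell command to move; the robot and the scene stay as the last step left them, time stands still between calls to the robot, and variables do not carry over. Pictures are saved under pics/ and viewed, on a budget of 14 in all, crops included, one or two more only if the job needs it, and the job is handed in when it is done.

```bash
mkdir -p pics; ls; cat > h.py <<'E'
from rig import *
import numpy as np, cv2
def shot(cam,name=None):
    s=read_state(); im=capture(cam)
    if name: cv2.imwrite('pics/'+name,cv2.cvtColor(im,cv2.COLOR_RGB2BGR))
    return s,im
def cam(camn,s=None):
    c=get_calibration(camn);K=np.array(c["camera_matrix"])
    if "world_to_cam" in c: return K,np.array(c["world_to_cam"])
    T=np.eye(4);T[:3,:3]=s["tcp_rot"];T[:3,3]=s["position"]
    return K,np.linalg.inv(T@np.array(c["T_tool_cam"]))
def proj(camn,P,s=None):
    K,W=cam(camn,s);p=W[:3,:3]@np.asarray(P,float)+W[:3,3];q=K@p;return q[:2]/q[2]
def ray(camn,uv,z,s=None):
    K,W=cam(camn,s);d=W[:3,:3].T@np.linalg.solve(K,[uv[0],uv[1],1.]);o=-W[:3,:3].T@W[:3,3]
    return o+d*(z-o[2])/d[2]
def totool(P,s=None):
    s=s or read_state();return np.array(s["tcp_rot"]).T@(np.asarray(P)-s["position"])*1000
E
python3 - <<'E'
from h import *
s,_=shot('top','top0.png'); 
print(s['time_s'],np.round(s['tcp_rot'],3).tolist(),s['opening'])
for q in ['incubator','dish_1_center','dish_2_center','dial_grip','dial_pointer','index_mark','start_top','tape_center','dropper_a_center','cover_bar']:
    for r in recognise('top',q)[:6]:
        e=r['extent'];print(q,round(r['score'],2),np.round(e),np.round(ray('top',e[:2],0.012),3))
shot('side','side0.png')
E
```

```text
pics
0.0 [[-0.97, 0.241, -0.001], [0.241, 0.97, -0.002], [0.0, -0.002, -1.0]] 0.9998398309546143
incubator 0.81 [237. 185. 198. 102.] [0.581 0.125 0.012]
incubator 0.47 [303. 172.  19.  20.] [ 0.609 -0.052  0.012]
dish_1_center 0.92 [427. 224.  24.  24.] [ 0.463 -0.377  0.012]
dish_2_center 0.95 [428. 178.  24.  23.] [ 0.585 -0.385  0.012]
dial_grip 0.72 [303. 171.  21.  18.] [ 0.612 -0.052  0.012]
dial_pointer 0.65 [302. 174.  23.  22.] [ 0.605 -0.049  0.012]
index_mark 0.58 [298. 161.   2.   2.] [ 0.641 -0.039  0.012]
start_top 0.6 [310. 201.  11.  10.] [ 0.531 -0.069  0.012]
tape_center 0.87 [365. 283.  23.  24.] [ 0.313 -0.209  0.012]
dropper_a_center 0.67 [365. 283.  26.  20.] [ 0.312 -0.208  0.012]
dropper_a_center 0.54 [379. 113.  13.  22.] [ 0.765 -0.261  0.012]
cover_bar 0.79 [211. 153. 142.  43.] [0.667 0.192 0.012]
```

```bash
python3 - <<'E'
import cv2
a=cv2.imread('pics/top0.png')[70:330,110:510];b=cv2.imread('pics/side0.png')
cv2.imwrite('pics/a.png',cv2.resize(a,(800,520),interpolation=cv2.INTER_CUBIC))
E
```

```text
(no output)
```

View pics/a.png

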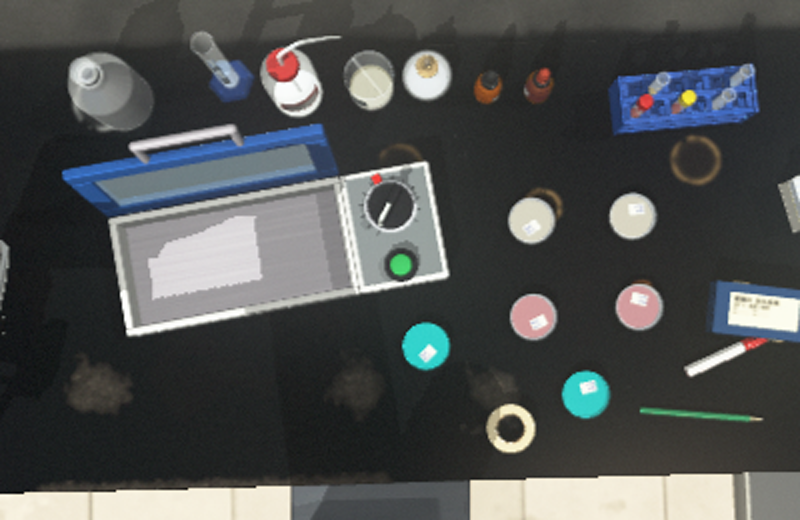

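View pics/side0.png

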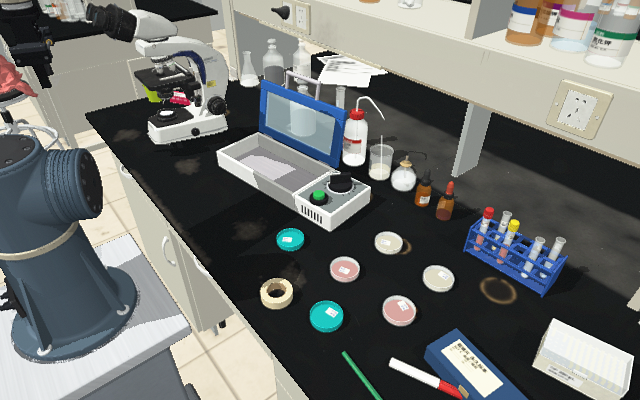

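The top view (2x crop) shows four real dishes: pink at (533,316) and (639,306), cream at (531,219) and (632,216). The turquoise ones at (426,345) and (586,394) are look-alikes. The incubator corners are about (127,335), (447,277) and (428,163), and the red mark is at (376,179). The side view confirms all this, with the cover open.

```bash
python3 - <<'E'
from h import *
from scipy.optimize import least_squares
obs=[((127,335),(-.0775,.1525)),((447,277),(-.0775,-.27)),((428,163),(.0775,-.27)),((356,293),(-.0775,-.153)),((110,218),(.0775,.1525))]
W=np.array([ray('top',(u/2+110,v/2+70),.05)[:2] for (u,v),_ in obs]);L=np.array([l for _,l in obs])
f=lambda p:(np.c_[p[0]+np.cos(p[2])*L[:,0]-np.sin(p[2])*L[:,1],p[1]+np.sin(p[2])*L[:,0]+np.cos(p[2])*L[:,1]]-W).ravel()
r=least_squares(f,[.58,.12,0],loss='soft_l1',f_scale=.003);print(r.x,np.round(r.fun.reshape(-1,2)*1000,1).tolist())
np.save('inc.npy',r.x)
for n in [(376.5,228),(429.5,223),(375.5,179.5),(426,178)]: print(n,np.round(ray('top',n,.01),4))
for n in ['dish_1_center','dish_2_center']:
  shot('top')
  for q in recognise('top',n): print(n,q['score'],np.round(q['extent'],1),np.round(ray('top',q['extent'][:2],.01),4))
x,y,t=r.x
for nm,l in dict(bar=(.1195,0),dish1=(-.03,-.085),dish2=(.022,-.027),d3=(-.03,.032),d4=(.022,.09)).items():
  print(nm,np.round([x+np.cos(t)*l[0]-np.sin(t)*l[1],y+np.sin(t)*l[0]+np.cos(t)*l[1]],4))
for nm,uv,z in [('start',(400/2+110,264/2+70),.06),('dial',(390/2+110,206/2+70),.063),('index',(376/2+110,179/2+70),.05)]:
  P=ray('top',uv,z)[:2]-[x,y];c=np.cos(t);s=np.sin(t);print(nm,P+[x,y],c*P[0]+s*P[1],-s*P[0]+c*P[1])
E
```

```text
[0.54398836 0.14627679 0.14853233] [[-0.5, 2.3], [-1.5, -2.4], [2.7, 0.1], [-1.3, -4.5], [1.1, 4.3]]
(376.5, 228) [ 0.456  -0.2434  0.01  ]
(429.5, 223) [ 0.4655 -0.3846  0.01  ]
(375.5, 179.5) [ 0.5854 -0.2451  0.01  ]
(426, 178) [ 0.5858 -0.3801  0.01  ]
dish_1_center 0.7 [429.2 222.9  22.3  20.2] [ 0.4658 -0.3838  0.01  ]
dish_2_center 0.93 [425.5 177.7  23.2  20.2] [ 0.5866 -0.3788  0.01  ]
bar [0.6622 0.164 ]
dish1 [0.5269 0.0578]
dish2 [0.5697 0.1228]
d3 [0.5096 0.1735]
d4 [0.5524 0.2385]
start [ 0.5266056  -0.06986276] -0.049177154894423265 -0.21118729469922712
dial [ 0.60136595 -0.05897001] 0.026372013479921484 -0.211478021396574
index [ 0.63870877 -0.04125524] 0.06592521959894103 -0.19948454716135183
```

```bash
cat >> h.py <<'E'
INC=np.load('inc.npy')
def w(l):
    x,y,t=INC;c,s=np.cos(t),np.sin(t);return np.array([x+c*l[0]-s*l[1],y+s*l[0]+c*l[1],l[2]])
E
R='{"dx":-364,"dy":-226,"turn":-0.39}'; python3 -m inch '[{"dx":-364,"dy":-226,"turn":-0.39},{"dx":-364,"dy":-226,"turn":-0.39},{"dx":-364,"dy":-226,"turn":-0.39},{"dx":-364,"dy":-226,"turn":-0.39},{"dx":-364,"dy":-226,"turn":-0.39},{"dx":-364,"dy":-226,"turn":-0.39},{"dx":-364,"dy":-226,"turn":-0.39},{"dx":-364,"dy":-226,"turn":-0.39},{"dx":-364,"dy":-226,"turn":-0.39},{"dx":-501,"dy":-751,"turn":-0.39},{"dx":-501,"dy":-751,"turn":-0.39},{"dx":-501,"dy":-751,"turn":-0.39}]'
python3 -c "
from h import *
print(totool([.456,-.2434,.12]))"
```

```text
[-501.30229032 -751.13852429  113.52840992]invalid input
```

```bash
python3 -m inch '[{"gripper":100,"dx":-48,"dy":-30,"dz":0,"turn":-0.13},{"gripper":100,"dx":-85,"dy":-53,"dz":0,"turn":-0.26},{"gripper":100,"dx":-127,"dy":-79,"dz":0,"turn":-0.39}]'; python3 -m inch --help | head -20
```

```text
time_s: 1.1
position: [0.2556, 0.4982, 0.2336]
tcp_rot: [[-0.988, -0.153, 0.0], [-0.153, 0.988, 0.0], [-0.001, 0.0, -1.0]]
force: [0.5, 0.2, 0.7]
opening: 0.996invalid input: not JSON, or not a number
```

```bash
python3 -m inch '[{"gripper":100,"dx":-161,"dy":-225,"dz":0,"turn":0},{"gripper":100,"dx":-161,"dy":-225,"dz":0,"turn":0},{"gripper":100,"dx":-161,"dy":-225,"dz":0,"turn":0},{"gripper":100,"dx":-161,"dy":-225,"dz":0,"turn":0},{"gripper":100,"dx":-161,"dy":-225,"dz":0,"turn":0},{"gripper":100,"dx":-161,"dy":-225,"dz":0,"turn":0},{"gripper":100,"dx":-84,"dy":-763,"dz":0,"turn":0},{"gripper":100,"dx":-84,"dy":-763,"dz":0,"turn":0},{"gripper":100,"dx":-84,"dy":-763,"dz":0,"turn":0},{"gripper":100,"dx":-84,"dy":-763,"dz":0,"turn":0},{"gripper":100,"dx":-84,"dy":-763,"dz":0,"turn":0},{"gripper":100,"dx":-84,"dy":-763,"dz":0,"turn":0}]'
python3 -c "
from h import *
print(totool([.456,-.2434,.12]))"
```

```text
time_s: 2.3
position: [0.4482, -0.0019, 0.2339]
tcp_rot: [[-0.989, -0.146, 0.001], [-0.146, 0.989, -0.0], [-0.001, -0.0, -1.0]]
force: [0.7, -0.5, -0.7]
opening: 1.0
[  27.66448107 -240.00936312  114.00236831]
```

```bash
python3 -m inch '[{"gripper":100,"dx":28,"dy":-240,"dz":60,"turn":0},{"gripper":100,"dx":28,"dy":-240,"dz":60,"turn":0},{"gripper":100,"dx":28,"dy":-240,"dz":60,"turn":0},{"gripper":100,"dx":28,"dy":-240,"dz":60,"turn":0},{"gripper":100,"dx":28,"dy":-240,"dz":60,"turn":0},{"gripper":100,"dx":28,"dy":-240,"dz":60,"turn":0},{"gripper":100,"dx":28,"dy":-240,"dz":60,"turn":0}]'
python3 - <<'E'
from h import *
s,im=shot('wrist','w1.png')
print(np.round(totool([.456,-.2434,.016],s),1))
for r in recognise('wrist','dish_1_center'):
  P=ray('wrist',r['extent'][:2],.012,s);print(r['score'],np.round(r['extent'],1),P,totool([P[0],P[1],.016],s))
E
```

```text
time_s: 3.0
position: [0.4551, -0.2423, 0.1731]
tcp_rot: [[-0.99, -0.143, -0.001], [-0.143, 0.99, 0.001], [0.001, 0.001, -1.0]]
force: [-0.1, 0.2, 0.5]
opening: 0.997
[ -0.8  -1.4 157.1]
0.85 [178.3 182.8  65.8  63.4] [ 0.46328125 -0.38257539  0.012     ] [  11.896445   -140.20592924  156.96515428]
```

View pics/w1.png

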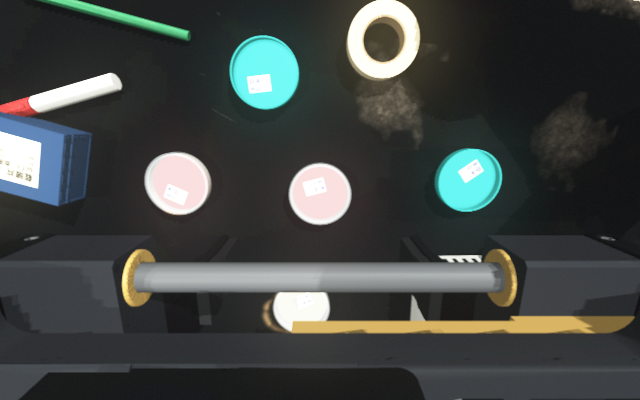

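The wrist view shows pink dish 1 at (320,193) right under the tool. Pink dish 2 is at (178,183) and the turquoise decoys are at (264,73) and (468,180).

```bash
python3 - <<'E'
from h import *
s=read_state()
P=ray('wrist',(320,193),.012,s);print(P,totool([P[0],P[1],.014],s))
E
python3 -m inch '[{"gripper":100,"dx":0,"dy":-1,"dz":50,"turn":0},{"gripper":100,"dx":0,"dy":-1,"dz":100,"turn":0},{"gripper":100,"dx":0,"dy":-1,"dz":140,"turn":0},{"gripper":100,"dx":0,"dy":-1,"dz":159,"turn":0},{"gripper":100,"dx":0,"dy":-1,"dz":159,"turn":0},{"gripper":40,"dx":0,"dy":-1,"dz":159,"turn":0},{"gripper":40,"dx":0,"dy":-1,"dz":159,"turn":0},{"gripper":40,"dx":0,"dy":-1,"dz":159,"turn":0},{"gripper":40,"dx":0,"dy":-1,"dz":159,"turn":0},{"gripper":40,"dx":0,"dy":-1,"dz":159,"turn":0},{"gripper":40,"dx":0,"dy":-1,"dz":159,"turn":0}]'
```

```text
[ 0.45377425 -0.24046312  0.012     ] [  1.28639182  -0.24199388 159.62101758]
time_s: 4.2
position: [0.4559, -0.2425, 0.0151]
tcp_rot: [[-0.989, -0.146, 0.001], [-0.146, 0.989, -0.0], [-0.001, -0.0, -1.0]]
force: [0.7, 1.9, 5.4]
opening: 0.661
```

```bash
python3 -m inch '[{"gripper":40,"dx":0,"dy":0,"dz":-40,"turn":0},{"gripper":40,"dx":0,"dy":0,"dz":-90,"turn":0},{"gripper":40,"dx":0,"dy":0,"dz":-135,"turn":0},{"gripper":40,"dx":-166,"dy":462,"dz":-135,"turn":0},{"gripper":40,"dx":-166,"dy":462,"dz":-135,"turn":0},{"gripper":40,"dx":-166,"dy":462,"dz":-135,"turn":0},{"gripper":40,"dx":-166,"dy":462,"dz":-135,"turn":0},{"gripper":40,"dx":-166,"dy":462,"dz":-135,"turn":0},{"gripper":40,"dx":-166,"dy":462,"dz":-135,"turn":0},{"gripper":40,"dx":-166,"dy":462,"dz":-135,"turn":0},{"gripper":40,"dx":-166,"dy":462,"dz":-135,"turn":0},{"gripper":40,"dx":-166,"dy":462,"dz":-135,"turn":0}]'
python3 - <<'E'
from h import *
s,im=shot('wrist','w2.png')
print(np.round(totool(w([.022,.09,.022]),s),1))
def drawline(im,a,b,c):
  cv2.line(im,tuple(int(v) for v in proj('wrist',w(a),s)),tuple(int(v) for v in proj('wrist',w(b),s)),c,1)
b=cv2.imread('pics/w2.png')
for X,Y in [(.0775,.1525),(.0675,.1425)]:
  c=[(-X,-Y,.05),(X,-Y,.05),(X,Y,.05),(-X,Y,.05)]
  for i in range(4): 
    p=[proj('wrist',w(c[j%4]),s) for j in (i,i+1)]
    if np.abs(p).max()<3000: drawline(b,c[i],c[(i+1)%4],(0,0,255))
cv2.imwrite('pics/w2l.png',b)
E
```

```text
time_s: 5.4
position: [0.5444, 0.2006, 0.1494]
tcp_rot: [[-0.989, -0.146, -0.0], [-0.146, 0.989, -0.0], [0.0, -0.0, -1.0]]
force: [0.3, -1.1, -0.3]
opening: 0.661
[-13.6  36.4 127.3]
```

View pics/w2l.png

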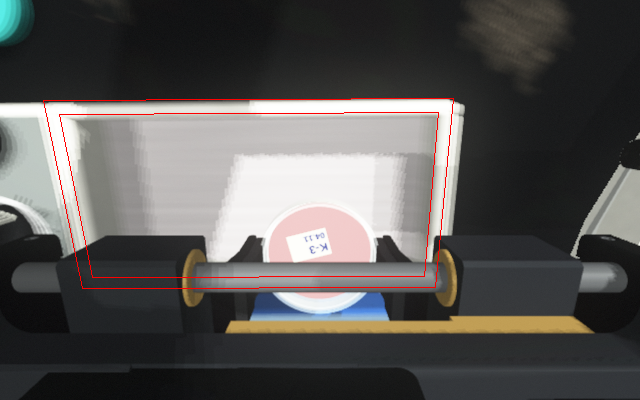

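The wrist overlay shows the true incubator about 3 mm further along +y and 2 mm along +x than my model: its right front corner is at (463,102), modelled at (453,98). I'll correct for that and place the dish.

```bash
python3 - <<'E'
import numpy as np
p=np.load('inc.npy');c,s=np.cos(p[2]),np.sin(p[2]);p[0]+=c*.002-s*.003;p[1]+=s*.002+c*.003;np.save('inc.npy',p);print(p)
E
python3 -m inch '[{"gripper":40,"dx":-16,"dy":38,"dz":20,"turn":0},{"gripper":40,"dx":-16,"dy":38,"dz":55,"turn":0},{"gripper":40,"dx":-16,"dy":38,"dz":95,"turn":0},{"gripper":40,"dx":-16,"dy":38,"dz":118,"turn":0},{"gripper":40,"dx":-16,"dy":38,"dz":126,"turn":0},{"gripper":40,"dx":-16,"dy":38,"dz":126,"turn":0}]'
```

```text
[0.54552238 0.14953973 0.14853233]
time_s: 6.05
position: [0.554, 0.2381, 0.0226]
tcp_rot: [[-0.989, -0.145, -0.003], [-0.145, 0.989, -0.001], [0.003, -0.0, -1.0]]
force: [0.9, -0.3, -0.9]
opening: 0.668
```

```bash
python3 -m inch '[{"gripper":76,"dx":0,"dy":0,"dz":0,"turn":0},{"gripper":76,"dx":0,"dy":0,"dz":0,"turn":0},{"gripper":76,"dx":0,"dy":0,"dz":0,"turn":0},{"gripper":76,"dx":0,"dy":0,"dz":-40,"turn":0},{"gripper":76,"dx":0,"dy":0,"dz":-85,"turn":0},{"gripper":76,"dx":0,"dy":0,"dz":-127,"turn":0},{"gripper":100,"dx":178,"dy":-602,"dz":-127,"turn":0},{"gripper":100,"dx":178,"dy":-602,"dz":-127,"turn":0},{"gripper":100,"dx":178,"dy":-602,"dz":-127,"turn":0},{"gripper":100,"dx":178,"dy":-602,"dz":-127,"turn":0},{"gripper":100,"dx":178,"dy":-602,"dz":-127,"turn":0},{"gripper":100,"dx":178,"dy":-602,"dz":-127,"turn":0}]'
python3 - <<'E'
from h import *
s,im=shot('top')
for n in ['dish_1_center','dish_2_center']:
  for q in recognise('top',n): print(n,q['score'],np.round(q['extent'],1),np.round(ray('top',q['extent'][:2],.01),4))
print(totool([.4658,-.384,.014]))
E
```

```text
time_s: 7.25
position: [0.5124, -0.0604, 0.1515]
tcp_rot: [[-0.989, -0.146, 0.002], [-0.146, 0.989, -0.001], [-0.002, -0.001, -1.0]]
force: [2.0, 0.0, -0.0]
opening: 0.998
dish_1_center 0.8 [428.2 221.9  23.9  23.9] [ 0.4685 -0.3813  0.01  ]
dish_1_center 0.73 [298.  161.4  -1.4   4.1] [ 0.6395 -0.0394  0.01  ]
dish_2_center 0.74 [425.2 179.   23.4  21. ] [ 0.5832 -0.3779  0.01  ]
dish_2_center 0.48 [429.9 223.   22.5  22.2] [ 0.4655 -0.3857  0.01  ]
[  91.81626076 -312.45890168  137.51971126]
```

```bash
python3 -m inch '[{"gripper":100,"dx":92,"dy":-312,"dz":40,"turn":0},{"gripper":100,"dx":92,"dy":-312,"dz":40,"turn":0},{"gripper":100,"dx":92,"dy":-312,"dz":40,"turn":0},{"gripper":100,"dx":92,"dy":-312,"dz":40,"turn":0},{"gripper":100,"dx":92,"dy":-312,"dz":40,"turn":0},{"gripper":100,"dx":92,"dy":-312,"dz":40,"turn":0},{"gripper":100,"dx":92,"dy":-312,"dz":40,"turn":0},{"gripper":100,"dx":92,"dy":-312,"dz":40,"turn":0}]'
python3 - <<'E'
from h import *
s,im=shot('wrist','w3.png')
for n in ['dish_1_center','dish_2_center']:
  for r in recognise('wrist',n):
    P=ray('wrist',r['extent'][:2],.012,s);print(n,r['score'],np.round(r['extent'],1),P,totool([P[0],P[1],.014],s))
E
```

```text
time_s: 8.2
position: [0.4677, -0.3839, 0.1106]
tcp_rot: [[-0.99, -0.143, 0.002], [-0.143, 0.99, -0.003], [-0.002, -0.003, -1.0]]
force: [-0.5, 0.3, -0.1]
opening: 0.997
dish_1_center 0.67 [322.2 204.6  82.1  75.9] [ 0.46249079 -0.38358355  0.012     ] [ 5.29901829  1.36941007 96.5498822 ]
dish_1_center 0.21 [306.5 317.4  68.6  34.4] [ 0.56652837 -0.38248403  0.012     ] [-97.82616033 -12.42123174  96.75526853]
dish_2_center 0.83 [306.4 316.8  64.4  35.1] [ 0.5659416  -0.38265163  0.012     ] [-97.22145979 -12.50319181  96.75457103]
```

```bash
python3 -m inch '[{"gripper":100,"dx":3,"dy":1,"dz":40,"turn":0},{"gripper":100,"dx":3,"dy":1,"dz":80,"turn":0},{"gripper":100,"dx":3,"dy":1,"dz":96,"turn":0},{"gripper":100,"dx":3,"dy":1,"dz":96,"turn":0},{"gripper":40,"dx":3,"dy":1,"dz":96,"turn":0},{"gripper":40,"dx":3,"dy":1,"dz":96,"turn":0},{"gripper":40,"dx":3,"dy":1,"dz":96,"turn":0},{"gripper":40,"dx":3,"dy":1,"dz":96,"turn":0},{"gripper":40,"dx":3,"dy":1,"dz":96,"turn":0},{"gripper":40,"dx":3,"dy":1,"dz":50,"turn":0},{"gripper":40,"dx":3,"dy":1,"dz":0,"turn":0},{"gripper":40,"dx":3,"dy":1,"dz":-40,"turn":0}]'
python3 - <<'E'
from h import *
print(totool(w([-.03,.032,.022])))
E
```

```text
time_s: 9.55
position: [0.4639, -0.3802, 0.1524]
tcp_rot: [[-0.989, -0.145, 0.0], [-0.145, 0.989, -0.0], [-0.0, -0.0, -1.0]]
force: [0.8, -0.4, 0.2]
opening: 0.661
[-127.64834452  544.18970144  130.2189863 ]
```

```bash
python3 -m inch '[{"gripper":40,"dx":-128,"dy":544,"dz":0,"turn":0},{"gripper":40,"dx":-128,"dy":544,"dz":0,"turn":0},{"gripper":40,"dx":-128,"dy":544,"dz":0,"turn":0},{"gripper":40,"dx":-128,"dy":544,"dz":0,"turn":0},{"gripper":40,"dx":-128,"dy":544,"dz":0,"turn":0},{"gripper":40,"dx":-128,"dy":544,"dz":0,"turn":0},{"gripper":40,"dx":-128,"dy":544,"dz":0,"turn":0},{"gripper":40,"dx":-128,"dy":544,"dz":0,"turn":0},{"gripper":40,"dx":-128,"dy":544,"dz":0,"turn":0},{"gripper":40,"dx":-128,"dy":544,"dz":0,"turn":0},{"gripper":40,"dx":-128,"dy":544,"dz":0,"turn":0},{"gripper":40,"dx":-128,"dy":544,"dz":0,"turn":0}]'
python3 - <<'E'
from h import *
print(totool(w([-.03,.032,.022])))
E
```

```text
time_s: 10.75
position: [0.5111, 0.1817, 0.1508]
tcp_rot: [[-0.989, -0.151, 0.001], [-0.151, 0.989, 0.002], [-0.002, 0.001, -1.0]]
force: [0.1, -0.6, -0.6]
opening: 0.662
[  0.9534505   -5.0470506  128.76538151]
```

```bash
python3 -m inch '[{"gripper":40,"dx":0,"dy":-3,"dz":45,"turn":0},{"gripper":40,"dx":0,"dy":-3,"dz":90,"turn":0},{"gripper":40,"dx":0,"dy":-3,"dz":120,"turn":0},{"gripper":40,"dx":0,"dy":-3,"dz":127,"turn":0},{"gripper":40,"dx":0,"dy":-3,"dz":127,"turn":0}]'

```

```text
time_s: 11.25
position: [0.5108, 0.1731, 0.0228]
tcp_rot: [[-0.989, -0.145, -0.003], [-0.145, 0.989, -0.001], [0.003, -0.0, -1.0]]
force: [0.0, -0.2, 0.1]
opening: 0.662
```

```bash
python3 -m inch '[{"gripper":76,"dx":0,"dy":0,"dz":0,"turn":0},{"gripper":76,"dx":0,"dy":0,"dz":0,"turn":0},{"gripper":76,"dx":0,"dy":0,"dz":0,"turn":0},{"gripper":76,"dx":0,"dy":0,"dz":-45,"turn":0},{"gripper":76,"dx":0,"dy":0,"dz":-90,"turn":0},{"gripper":76,"dx":0,"dy":0,"dz":-127,"turn":0},{"gripper":100,"dx":-12,"dy":-427,"dz":-127,"turn":0},{"gripper":100,"dx":-12,"dy":-427,"dz":-127,"turn":0},{"gripper":100,"dx":-12,"dy":-427,"dz":-127,"turn":0},{"gripper":100,"dx":-12,"dy":-427,"dz":-127,"turn":0},{"gripper":100,"dx":-12,"dy":-427,"dz":-127,"turn":0},{"gripper":100,"dx":-12,"dy":-427,"dz":-127,"turn":0}]'
python3 -c "
from h import *
print(totool([.5854,-.2451,.11]))"
```

```text
time_s: 12.45
position: [0.5639, -0.1236, 0.1515]
tcp_rot: [[-0.989, -0.146, 0.001], [-0.146, 0.989, -0.0], [-0.001, -0.001, -1.0]]
force: [1.4, 0.1, -0.6]
opening: 0.996
[  -3.50634943 -123.29272833   41.59253825]
```

```bash
python3 -m inch '[{"gripper":100,"dx":-3,"dy":-123,"dz":42,"turn":0},{"gripper":100,"dx":-3,"dy":-123,"dz":42,"turn":0},{"gripper":100,"dx":-3,"dy":-123,"dz":42,"turn":0},{"gripper":100,"dx":-3,"dy":-123,"dz":42,"turn":0}]'
python3 - <<'E'
from h import *
s,im=shot('wrist','w4.png')
for n in ['dish_2_center']:
  for r in recognise('wrist',n):
    P=ray('wrist',r['extent'][:2],.012,s);print(n,r['score'],np.round(r['extent'],1),P,totool([P[0],P[1],.014],s))
E
```

```text
time_s: 12.85
position: [0.5849, -0.2475, 0.1079]
tcp_rot: [[-0.99, -0.141, 0.001], [-0.141, 0.99, -0.002], [-0.001, -0.002, -1.0]]
force: [-1.4, 0.6, -0.1]
opening: 1.0
dish_2_center 0.64 [156.9 191.2  81.6  84.2] [ 0.58640354 -0.37766334  0.012     ] [  16.96705423 -128.89681715   94.09905426]
```

View pics/w4.png

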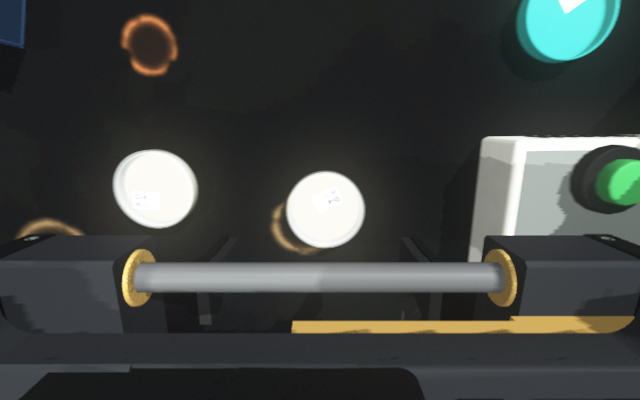

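Cream dishes are at (325,209), the target, and (156,190). The deck edge at column 480 is clear of the fingers.

```bash
python3 - <<'E'
from h import *
s=read_state();P=ray('wrist',(325,209),.012,s);print(P,totool([P[0],P[1],.014],s))
E
python3 -m inch '[{"gripper":100,"dx":1,"dy":3,"dz":40,"turn":0},{"gripper":100,"dx":1,"dy":3,"dz":80,"turn":0},{"gripper":100,"dx":1,"dy":3,"dz":94,"turn":0},{"gripper":100,"dx":1,"dy":3,"dz":94,"turn":0},{"gripper":40,"dx":1,"dy":3,"dz":94,"turn":0},{"gripper":40,"dx":1,"dy":3,"dz":94,"turn":0},{"gripper":40,"dx":1,"dy":3,"dz":94,"turn":0},{"gripper":40,"dx":1,"dy":3,"dz":94,"turn":0},{"gripper":40,"dx":1,"dy":3,"dz":94,"turn":0},{"gripper":40,"dx":1,"dy":3,"dz":50,"turn":0},{"gripper":40,"dx":1,"dy":3,"dz":0,"turn":0},{"gripper":40,"dx":1,"dy":3,"dz":-42,"turn":0}]'
python3 - <<'E'
from h import *
print(totool(w([.022,-.027,.022])))
E
```

```text
[ 0.58146133 -0.23971181  0.012     ] [ 2.14450005  3.60666769 94.64907326]
time_s: 14.15
position: [0.5831, -0.24, 0.1522]
tcp_rot: [[-0.989, -0.145, -0.0], [-0.145, 0.989, 0.0], [0.0, 0.0, -1.0]]
force: [0.7, -1.2, -1.1]
opening: 0.658
[-41.50930571 363.91929678 130.2336344 ]
```

```bash
python3 -m inch '[{"gripper":40,"dx":-41,"dy":362,"dz":0,"turn":0},{"gripper":40,"dx":-41,"dy":362,"dz":0,"turn":0},{"gripper":40,"dx":-41,"dy":362,"dz":0,"turn":0},{"gripper":40,"dx":-41,"dy":362,"dz":0,"turn":0},{"gripper":40,"dx":-41,"dy":362,"dz":0,"turn":0},{"gripper":40,"dx":-41,"dy":362,"dz":0,"turn":0},{"gripper":40,"dx":-41,"dy":362,"dz":0,"turn":0},{"gripper":40,"dx":-41,"dy":362,"dz":0,"turn":0},{"gripper":40,"dx":-41,"dy":362,"dz":40,"turn":0},{"gripper":40,"dx":-41,"dy":362,"dz":80,"turn":0}]'
python3 - <<'E'
from h import *
print(totool(w([.022,-.027,.022])))
E
```

```text
time_s: 15.15
position: [0.5725, 0.1249, 0.0712]
tcp_rot: [[-0.989, -0.148, 0.005], [-0.148, 0.989, -0.0], [-0.005, -0.001, -1.0]]
force: [0.5, -0.6, -1.2]
opening: 0.664
[ 1.22458196  1.4216267  49.16346008]
```

```bash
python3 -m inch '[{"gripper":40,"dx":0,"dy":0,"dz":35,"turn":0},{"gripper":40,"dx":0,"dy":0,"dz":48,"turn":0},{"gripper":40,"dx":0,"dy":0,"dz":48,"turn":0},{"gripper":76,"dx":0,"dy":0,"dz":48,"turn":0},{"gripper":76,"dx":0,"dy":0,"dz":48,"turn":0},{"gripper":76,"dx":0,"dy":0,"dz":48,"turn":0},{"gripper":76,"dx":0,"dy":0,"dz":5,"turn":0},{"gripper":76,"dx":0,"dy":0,"dz":-40,"turn":0},{"gripper":76,"dx":0,"dy":0,"dz":-80,"turn":0},{"gripper":100,"dx":60,"dy":-500,"dz":-80,"turn":0},{"gripper":100,"dx":60,"dy":-500,"dz":-80,"turn":0},{"gripper":100,"dx":60,"dy":-500,"dz":-80,"turn":0}]'
python3 -c "
from h import *
print(totool([.5862,-.379,.11]))"
```

```text
time_s: 16.35
position: [0.5755, -0.0269, 0.1522]
tcp_rot: [[-0.989, -0.148, 0.003], [-0.148, 0.989, -0.001], [-0.003, -0.001, -1.0]]
force: [1.1, 0.3, -0.5]
opening: 0.943
[  41.43176658 -349.73162324   42.52734668]
```

```bash
python3 -m inch '[{"gripper":100,"dx":41,"dy":-349,"dz":0,"turn":0},{"gripper":100,"dx":41,"dy":-349,"dz":0,"turn":0},{"gripper":100,"dx":41,"dy":-349,"dz":0,"turn":0},{"gripper":100,"dx":41,"dy":-349,"dz":42,"turn":0},{"gripper":100,"dx":41,"dy":-349,"dz":42,"turn":0},{"gripper":100,"dx":41,"dy":-349,"dz":42,"turn":0},{"gripper":100,"dx":41,"dy":-349,"dz":42,"turn":0},{"gripper":100,"dx":41,"dy":-349,"dz":42,"turn":0},{"gripper":100,"dx":41,"dy":-349,"dz":42,"turn":0}]'
python3 - <<'E'
from h import *
s,im=shot('wrist','w5.png')
for n in ['dish_2_center','dish_1_center']:
  for r in recognise('wrist',n):
    P=ray('wrist',r['extent'][:2],.012,s);print(n,r['score'],np.round(r['extent'],1),P,totool([P[0],P[1],.014],s))
s,im=shot('top','top5.png')
E
```

```text
time_s: 17.25
position: [0.5846, -0.3787, 0.1084]
tcp_rot: [[-0.99, -0.143, 0.0], [-0.143, 0.99, 0.0], [-0.0, 0.0, -1.0]]
force: [-0.6, 0.7, -0.2]
opening: 1.002
dish_2_center 0.78 [320.8 210.7  79.6  81.4] [ 0.58381553 -0.37853254  0.012     ] [ 0.80781973  0.24011835 94.39349735]
```

```bash
python3 -m inch '[{"gripper":100,"dx":1,"dy":0,"dz":40,"turn":0},{"gripper":100,"dx":1,"dy":0,"dz":80,"turn":0},{"gripper":100,"dx":1,"dy":0,"dz":94,"turn":0},{"gripper":100,"dx":1,"dy":0,"dz":94,"turn":0},{"gripper":40,"dx":1,"dy":0,"dz":94,"turn":0},{"gripper":40,"dx":1,"dy":0,"dz":94,"turn":0},{"gripper":40,"dx":1,"dy":0,"dz":94,"turn":0},{"gripper":40,"dx":1,"dy":0,"dz":94,"turn":0},{"gripper":40,"dx":1,"dy":0,"dz":94,"turn":0},{"gripper":40,"dx":1,"dy":0,"dz":50,"turn":0},{"gripper":40,"dx":1,"dy":0,"dz":0,"turn":0},{"gripper":40,"dx":1,"dy":0,"dz":-42,"turn":0}]'
python3 - <<'E'
from h import *
print(totool(w([-.03,-.085,.022])))
E
```

```text
time_s: 18.65
position: [0.5844, -0.3774, 0.1523]
tcp_rot: [[-0.989, -0.146, 0.0], [-0.146, 0.989, -0.0], [-0.0, -0.0, -1.0]]
force: [0.5, -0.9, -0.7]
opening: 0.664
[ -8.37946464 441.92799283 130.17960713]
```

```bash
python3 -m inch '[{"gripper":40,"dx":-8,"dy":441,"dz":0,"turn":0},{"gripper":40,"dx":-8,"dy":441,"dz":0,"turn":0},{"gripper":40,"dx":-8,"dy":441,"dz":0,"turn":0},{"gripper":40,"dx":-8,"dy":441,"dz":0,"turn":0},{"gripper":40,"dx":-8,"dy":441,"dz":0,"turn":0},{"gripper":40,"dx":-8,"dy":441,"dz":0,"turn":0},{"gripper":40,"dx":-8,"dy":441,"dz":0,"turn":0},{"gripper":40,"dx":-8,"dy":441,"dz":0,"turn":0},{"gripper":40,"dx":-8,"dy":441,"dz":0,"turn":0},{"gripper":40,"dx":-8,"dy":441,"dz":40,"turn":0},{"gripper":40,"dx":-8,"dy":441,"dz":80,"turn":0},{"gripper":40,"dx":-8,"dy":441,"dz":80,"turn":0}]'
python3 - <<'E'
from h import *
print(totool(w([-.03,-.085,.022])))
E
```

```text
time_s: 19.85
position: [0.524, 0.0611, 0.0664]
tcp_rot: [[-0.989, -0.146, -0.011], [-0.146, 0.989, 0.001], [0.011, 0.003, -1.0]]
force: [-1.2, 0.7, -0.6]
opening: 0.659
[-4.80481856 -0.84107353 44.31205402]
```

```bash
python3 -m inch '[{"gripper":40,"dx":-2,"dy":0,"dz":0,"turn":0},{"gripper":40,"dx":-2,"dy":0,"dz":25,"turn":0},{"gripper":40,"dx":-2,"dy":0,"dz":40,"turn":0},{"gripper":40,"dx":-2,"dy":0,"dz":48,"turn":0},{"gripper":40,"dx":-2,"dy":0,"dz":48,"turn":0}]'
```

```text
time_s: 20.35
position: [0.5309, 0.0601, 0.0235]
tcp_rot: [[-0.989, -0.145, 0.002], [-0.145, 0.989, -0.0], [-0.002, -0.0, -1.0]]
force: [-0.1, -0.0, -0.5]
opening: 0.664
```

```bash
python3 -m inch '[{"gripper":76,"dx":0,"dy":0,"dz":0,"turn":0},{"gripper":76,"dx":0,"dy":0,"dz":0,"turn":0},{"gripper":76,"dx":0,"dy":0,"dz":0,"turn":0},{"gripper":76,"dx":0,"dy":0,"dz":-45,"turn":0},{"gripper":76,"dx":0,"dy":0,"dz":-90,"turn":0},{"gripper":76,"dx":0,"dy":0,"dz":-140,"turn":0},{"gripper":60,"dx":0,"dy":0,"dz":-190,"turn":0},{"gripper":60,"dx":0,"dy":0,"dz":-240,"turn":0},{"gripper":60,"dx":60,"dy":-50,"dz":-270,"turn":0},{"gripper":60,"dx":60,"dy":-70,"dz":-280,"turn":0}]'
python3 - <<'E'
from h import *
s=read_state();print(np.round(s['joint_positions'],1))
s,im=shot('top','top6.png'); s2,im2=shot('wrist','w6.png')
a=cv2.resize(cv2.imread('pics/top6.png')[100:250,120:345],(675,450),interpolation=cv2.INTER_CUBIC);cv2.imwrite('pics/t6.png',a)
print(np.round(totool(w([.1195,0,.30]),s2),1))
for q in recognise('wrist','cover_bar'): print(q)
E
```

```text
time_s: 21.35
position: [0.4796, -0.0152, 0.3038]
tcp_rot: [[-0.989, -0.15, 0.001], [-0.15, 0.989, -0.0], [-0.001, -0.0, -1.0]]
force: [0.2, -0.7, 0.7]
opening: 0.606
[ -15.2   13.9   97.     0.    69.  -113.8]
[-209.7  160.5    5.9]
{'extent': [356.2, 308.8, 56.8, 24.1], 'score': 0.6}
```

View pics/t6.png

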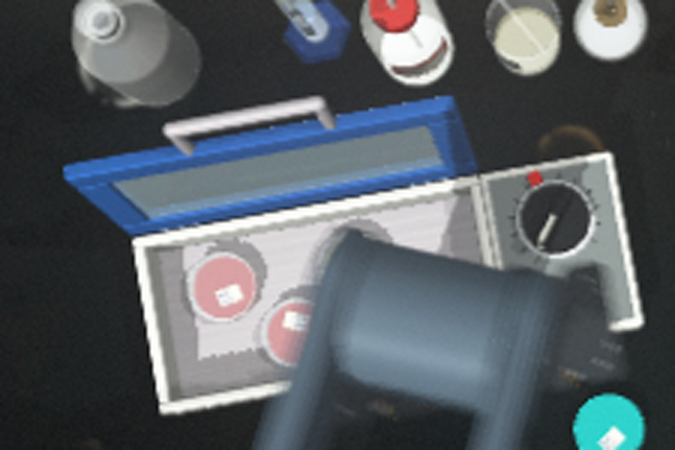

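View pics/w6.png

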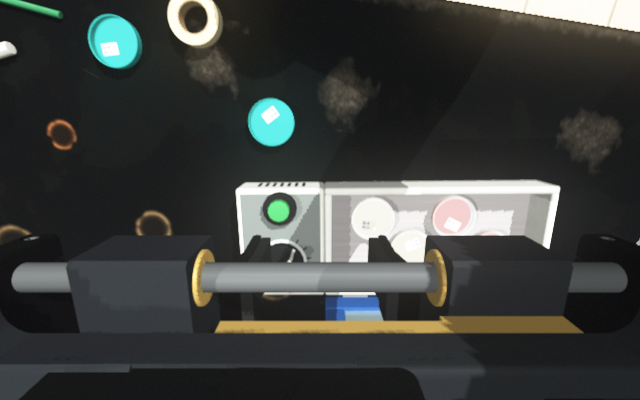

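The top view shows both pink dishes in the chamber and the bar centred at crop (247,117). The wrist view shows all four real dishes in the chamber, creams at (373,218) and (410,243), pinks at (455,216) and (490,240), and only turquoise ones on the near bench.

```bash
python3 - <<'E'
from h import *
P=[ray('top',(u/3+120,v/3+100),.243) for u,v in [(168,132),(325,103),(247,117)]];print(np.round(P,4),'model',w([.1195,0,.243]))
d=P[0]-P[1];print('yaw',np.arctan2(-d[0],d[1]),INC[2],np.hypot(*d[:2]))
# chamber corners for check
for (u,v),l in [((163,412),(-.0775,.1525,.05)),((135,240),(.0775,.1525,.05)),((640,327),(-.0775,-.27,.05)),((611,155),(.0775,-.27,.05))]: print(np.round((ray('top',(u/3+120,v/3+100),.05)-w(l))*1000,1))
E
python3 -m inch '[{"gripper":60,"dx":-30,"dy":40,"dz":-5,"turn":0.14},{"gripper":60,"dx":-30,"dy":80,"dz":-5,"turn":0.28},{"gripper":60,"dx":-40,"dy":120,"dz":-5,"turn":0.42},{"gripper":60,"dx":-60,"dy":140,"dz":-5,"turn":0.56},{"gripper":60,"dx":-90,"dy":160,"dz":-5,"turn":0.7},{"gripper":60,"dx":-120,"dy":160,"dz":-5,"turn":0.84},{"gripper":60,"dx":-150,"dy":160,"dz":-5,"turn":0.98},{"gripper":60,"dx":-180,"dy":160,"dz":-5,"turn":1.12},{"gripper":60,"dx":-205,"dy":160,"dz":-5,"turn":1.26},{"gripper":60,"dx":-205,"dy":160,"dz":-5,"turn":1.4},{"gripper":60,"dx":-205,"dy":160,"dz":-5,"turn":1.54},{"gripper":60,"dx":-205,"dy":160,"dz":-5,"turn":1.57}]'
```

```text
[[0.6519 0.2207 0.243 ]
 [0.6705 0.1041 0.243 ]
 [0.6616 0.1621 0.243 ]] model [0.6637066  0.16722415 0.243     ]
yaw 0.15868907364701695 0.14853232860818885 0.11809939713517123
[-0.7 -7.7  0. ]
[-5.2 -7.6  0. ]
[-1.3 -0.4  0. ]
[-4.7 -2.5  0. ]
time_s: 22.7
position: [0.6605, 0.1738, 0.305]
tcp_rot: [[-0.146, 0.989, -0.003], [0.989, 0.146, 0.0], [0.001, -0.003, -1.0]]
force: [0.1, -0.5, -1.0]
opening: 0.601
```

```bash
python3 -m inch '[{"gripper":60,"dx":-9,"dy":1,"dz":30,"turn":0},{"gripper":60,"dx":-9,"dy":1,"dz":60,"turn":0},{"gripper":60,"dx":-9,"dy":1,"dz":70,"turn":0},{"gripper":60,"dx":-9,"dy":1,"dz":70,"turn":0}]'
python3 - <<'E'
from h import *
s,_=shot('side','s7.png');print(np.round(s['joint_positions'],1))
a=cv2.resize(cv2.imread('pics/s7.png')[30:230,180:420],(720,600),interpolation=cv2.INTER_CUBIC);cv2.imwrite('pics/s7c.png',a)
E
```

```text
time_s: 23.1
position: [0.6617, 0.164, 0.2344]
tcp_rot: [[-0.148, 0.989, -0.005], [0.989, 0.148, -0.0], [0.001, -0.005, -1.0]]
force: [-0.1, -0.1, 1.2]
opening: 0.602
[ 4.5 34.8 72.9  0.  72.6 -4. ]
```

View pics/s7c.png

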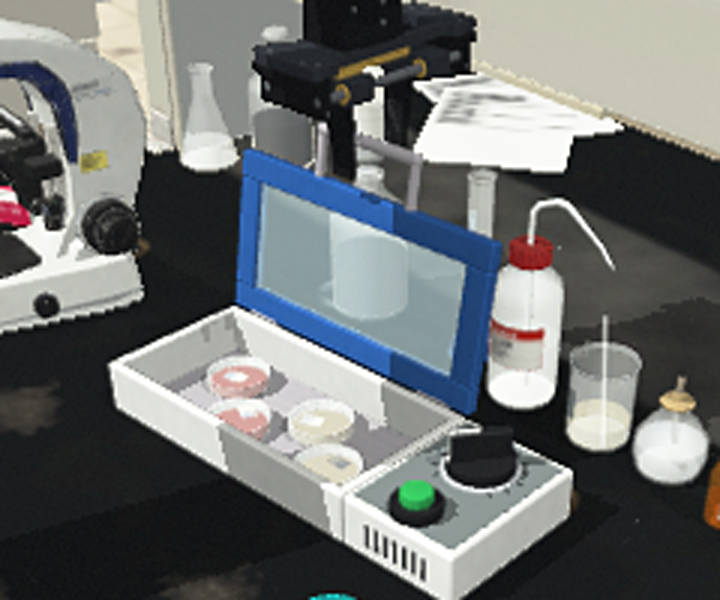

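The fingers straddle the bar at crop (350,150), and all four dishes lie right way up in the chamber. Gripping the bar.

```bash
python3 -m inch '[{"gripper":30,"dx":0,"dy":0,"dz":0,"turn":0},{"gripper":30,"dx":0,"dy":0,"dz":0,"turn":0},{"gripper":30,"dx":0,"dy":0,"dz":0,"turn":0},{"gripper":2,"dx":0,"dy":0,"dz":0,"turn":0},{"gripper":2,"dx":0,"dy":0,"dz":0,"turn":0},{"gripper":2,"dx":0,"dy":0,"dz":0,"turn":0},{"gripper":2,"dx":0,"dy":0,"dz":0,"turn":0}]'
python3 - <<'E'
from h import *
# arc table: bar path relative to start, tool y=+inc x, tool z = -z
f=lambda t:np.array([77.5-197*np.cos(t)+7*np.sin(t),50+197*np.sin(t)+7*np.cos(t)])
b0=f(1.75)
for t in np.r_[np.arange(1.75,0.2,-.1),.2,.15,.1,.05,.02,0]:
  d=f(t)-b0;print(round(t,2),'dy',round(d[0],1),'dz',round(-d[1],1))
E
```

```text
time_s: 23.85
position: [0.6621, 0.1633, 0.2369]
tcp_rot: [[-0.147, 0.989, -0.003], [0.989, 0.147, -0.001], [-0.0, -0.003, -1.0]]
force: [-3.6, -0.7, 3.8]
opening: 0.126
1.75 dy 0.0 dz -0.0
1.65 dy -19.4 dz -3.2
1.55 dy -39.1 dz -4.5
1.45 dy -58.8 dz -3.8
1.35 dy -78.3 dz -1.2
1.25 dy -97.5 dz 3.4
1.15 dy -116.1 dz 9.9
1.05 dy -134.0 dz 18.2
0.95 dy -150.9 dz 28.3
0.85 dy -166.8 dz 40.0
0.75 dy -181.4 dz 53.2
0.65 dy -194.6 dz 67.8
0.55 dy -206.3 dz 83.7
0.45 dy -216.3 dz 100.6
0.35 dy -224.7 dz 118.5
0.25 dy -231.1 dz 137.1
0.2 dy -233.7 dz 146.6
0.15 dy -235.7 dz 156.2
0.1 dy -237.3 dz 166.0
0.05 dy -238.4 dz 175.8
0.02 dy -238.8 dz 181.7
0.0 dy -239.0 dz 185.6
```

```bash
python3 -m inch '[{"gripper":2,"dx":0,"dy":-10,"dz":-2,"turn":0},{"gripper":2,"dx":0,"dy":-19,"dz":-3,"turn":0},{"gripper":2,"dx":0,"dy":-39,"dz":-4,"turn":0},{"gripper":2,"dx":0,"dy":-59,"dz":-4,"turn":0},{"gripper":2,"dx":0,"dy":-78,"dz":-1,"turn":0},{"gripper":2,"dx":0,"dy":-97,"dz":3,"turn":0},{"gripper":2,"dx":0,"dy":-116,"dz":10,"turn":0},{"gripper":2,"dx":0,"dy":-134,"dz":18,"turn":0},{"gripper":2,"dx":0,"dy":-134,"dz":18,"turn":0}]'
```

```text
time_s: 24.75
position: [0.5267, 0.1427, 0.2179]
tcp_rot: [[-0.147, 0.989, -0.006], [0.989, 0.147, -0.002], [-0.001, -0.006, -1.0]]
force: [-2.2, -3.4, 3.4]
opening: 0.121
```

```bash
python3 -m inch '[{"gripper":2,"dx":0,"dy":-9,"dz":5,"turn":0},{"gripper":2,"dx":0,"dy":-17,"dz":10,"turn":0},{"gripper":2,"dx":0,"dy":-33,"dz":22,"turn":0},{"gripper":2,"dx":0,"dy":-47,"dz":35,"turn":0},{"gripper":2,"dx":0,"dy":-61,"dz":50,"turn":0},{"gripper":2,"dx":0,"dy":-72,"dz":66,"turn":0},{"gripper":2,"dx":0,"dy":-82,"dz":83,"turn":0},{"gripper":2,"dx":0,"dy":-87,"dz":92,"turn":0},{"gripper":2,"dx":0,"dy":-91,"dz":100,"turn":0},{"gripper":2,"dx":0,"dy":-94,"dz":110,"turn":0},{"gripper":2,"dx":0,"dy":-94,"dz":110,"turn":0}]'
```

```text
time_s: 25.85
position: [0.4369, 0.1293, 0.1078]
tcp_rot: [[-0.147, 0.989, -0.003], [0.989, 0.147, -0.001], [-0.001, -0.003, -1.0]]
force: [-1.7, -5.4, -2.0]
opening: 0.126
```

```bash
python3 -m inch '[{"gripper":2,"dx":0,"dy":-2,"dz":6,"turn":0},{"gripper":2,"dx":0,"dy":-3,"dz":12,"turn":0},{"gripper":2,"dx":0,"dy":-5,"dz":18,"turn":0},{"gripper":2,"dx":0,"dy":-6,"dz":24,"turn":0},{"gripper":2,"dx":0,"dy":-8,"dz":30,"turn":0},{"gripper":2,"dx":0,"dy":-9,"dz":36,"turn":0},{"gripper":2,"dx":0,"dy":-9,"dz":41,"turn":0},{"gripper":2,"dx":0,"dy":-10,"dz":46,"turn":0},{"gripper":2,"dx":0,"dy":-10,"dz":50,"turn":0},{"gripper":2,"dx":0,"dy":-11,"dz":54,"turn":0},{"gripper":2,"dx":0,"dy":-11,"dz":54,"turn":0}]'
```

```text
time_s: 26.95
position: [0.4262, 0.1277, 0.0541]
tcp_rot: [[-0.147, 0.989, -0.003], [0.989, 0.147, -0.001], [-0.001, -0.003, -1.0]]
force: [-2.5, -7.4, -3.1]
opening: 0.126
```

```bash
python3 -m inch '[{"gripper":2,"dx":0,"dy":0,"dz":1,"turn":0},{"gripper":2,"dx":0,"dy":0,"dz":2,"turn":0},{"gripper":2,"dx":0,"dy":0,"dz":3,"turn":0},{"gripper":2,"dx":0,"dy":0,"dz":3,"turn":0}]';python3 -m inch '[{"gripper":2,"dx":0,"dy":0,"dz":1,"turn":0},{"gripper":2,"dx":0,"dy":0,"dz":1,"turn":0}]'
```

```text
time_s: 27.35
position: [0.4261, 0.1277, 0.0514]
tcp_rot: [[-0.147, 0.989, -0.003], [0.989, 0.147, -0.001], [-0.001, -0.003, -1.0]]
force: [-1.8, -7.1, -1.9]
opening: 0.125
time_s: 27.55
position: [0.426, 0.1277, 0.0504]
tcp_rot: [[-0.147, 0.989, -0.003], [0.989, 0.147, -0.001], [-0.001, -0.003, -1.0]]
force: [-2.7, -7.1, -2.6]
opening: 0.127
```

```bash
for i in 1 2 3; do python3 -m inch '[{"gripper":2,"dx":0,"dy":0,"dz":1,"turn":0},{"gripper":2,"dx":0,"dy":0,"dz":1,"turn":0}]' | egrep 'pos|force'; done
```

```text
position: [0.4259, 0.1277, 0.0494]
force: [-2.0, -7.3, -1.8]
position: [0.4259, 0.1277, 0.0483]
force: [-2.6, -7.7, -1.7]
position: [0.4259, 0.1277, 0.0474]
force: [-3.1, -6.4, -2.8]
```

```bash
python3 - <<'E'
from h import *
s,_=shot('side','s8.png')
im=cv2.imread('pics/s8.png')
a=cv2.resize(im[100:260,190:400],(787,600),interpolation=cv2.INTER_CUBIC);cv2.imwrite('pics/s8c.png',a)
E
```

```text
(no output)
```

View pics/s8c.png

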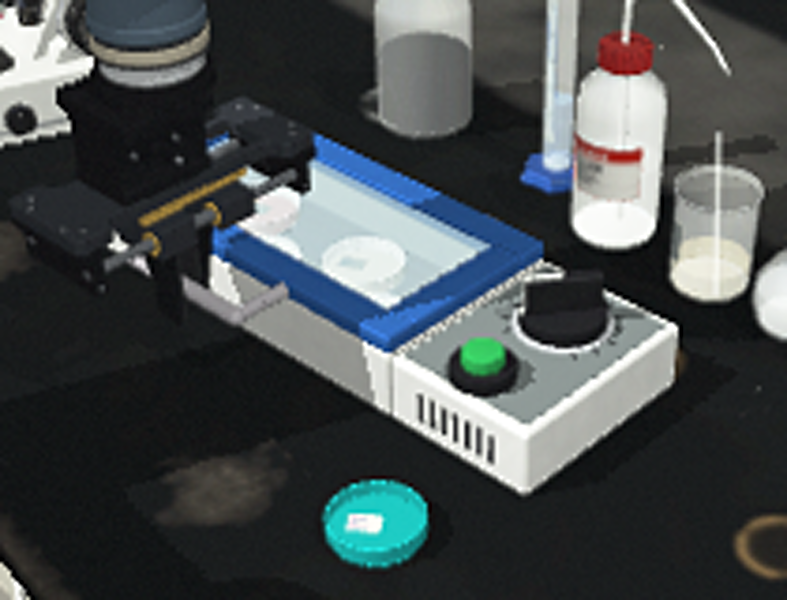

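```bash
python3 - <<'E'
from h import *
for l in [(-.0775,-.1525,.05),(-.0775,-.1525,.064),(.0775,-.1525,.064),(-.0775,-.27,.05),(.0775,-.27,.05)]:
  p=proj('side',w(l));print(l,np.round((p-[190,100])*3.748),)
# corner shift per mm of z at free edge
E
python3 -m inch '[{"gripper":2,"dx":0,"dy":0,"dz":1,"turn":0},{"gripper":2,"dx":0,"dy":0,"dz":2,"turn":0},{"gripper":2,"dx":0,"dy":0,"dz":2,"turn":0}]' | egrep 'pos|force'
```

```text
(-0.0775, -0.1525, 0.05) [382. 353.]
(-0.0775, -0.1525, 0.064) [382. 335.]
(0.0775, -0.1525, 0.064) [542. 238.]
(-0.0775, -0.27, 0.05) [521. 433.]
(0.0775, -0.27, 0.05) [677. 322.]
position: [0.4259, 0.1277, 0.0468]
force: [-4.0, -8.3, 13.7]
```

Contact at z = 46.8 mm with +13.7 N: the cover is on the rim. Release carefully, lift, and go to look at the dial.

```bash
python3 -m inch '[{"gripper":35,"dx":0,"dy":0,"dz":0,"turn":0},{"gripper":35,"dx":0,"dy":0,"dz":0,"turn":0},{"gripper":35,"dx":0,"dy":0,"dz":0,"turn":0},{"gripper":35,"dx":0,"dy":0,"dz":-15,"turn":0},{"gripper":35,"dx":0,"dy":0,"dz":-50,"turn":0},{"gripper":35,"dx":0,"dy":0,"dz":-100,"turn":0},{"gripper":35,"dx":0,"dy":0,"dz":-150,"turn":0}]'
python3 -m inch '[{"gripper":35,"dx":-40,"dy":0,"dz":0,"turn":-0.14},{"gripper":35,"dx":-80,"dy":20,"dz":0,"turn":-0.28},{"gripper":35,"dx":-110,"dy":50,"dz":0,"turn":-0.42},{"gripper":35,"dx":-140,"dy":80,"dz":0,"turn":-0.56},{"gripper":35,"dx":-160,"dy":110,"dz":0,"turn":-0.7},{"gripper":35,"dx":-180,"dy":140,"dz":0,"turn":-0.84},{"gripper":35,"dx":-200,"dy":170,"dz":0,"turn":-0.98},{"gripper":35,"dx":-211,"dy":190,"dz":0,"turn":-1.12},{"gripper":35,"dx":-211,"dy":196,"dz":0,"turn":-1.2},{"gripper":35,"dx":-211,"dy":196,"dz":0,"turn":-1.2}]'
python3 - <<'E'
from h import *
s,_=shot('wrist','w9.png');print(np.round(s['joint_positions'],1))
for n in ['dial_pointer','index_mark','start_top','dial_grip','cover_bar']:
  for r in recognise('wrist',n)[:2]: print(n,round(r['score'],2),np.round(r['extent'],1))
E
```

```text
time_s: 29.2
position: [0.4267, 0.1288, 0.197]
tcp_rot: [[-0.146, 0.989, -0.001], [0.989, 0.146, 0.0], [0.001, -0.001, -1.0]]
force: [1.7, -0.6, -0.6]
opening: 0.348
time_s: 30.2
position: [0.6529, -0.0517, 0.1951]
tcp_rot: [[-0.975, 0.222, 0.001], [0.222, 0.975, 0.0], [-0.0, 0.001, -1.0]]
force: [-0.1, 1.0, -0.6]
opening: 0.351
[-14.3  34.9  79.7   0.   65.4 -91.5]
dial_pointer 0.63 [299.2 147.2  65.5  64.9]
index_mark 0.72 [301.8 148.4  74.5  77.4]
start_top 0.8 [261.3  55.2  33.8  38.2]
dial_grip 0.77 [300.7 145.6  71.   74.9]
cover_bar 0.88 [480.9  88.6 316.7 174.8]
```

View pics/w9.png

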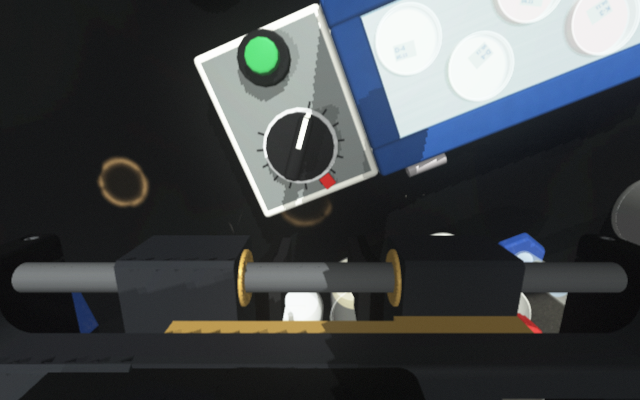

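The dial disc is centred at (301,146), the white pointer tip at (307,111), the red mark at (328,181) and the green button at (261,55). The dishes show through the shut cover.

```bash
python3 - <<'E'
from h import *
s=read_state(); im=cv2.imread('pics/w9.png').astype(int)
b,g,r=im[...,0],im[...,1],im[...,2]
m=((r>150)&(g<90)&(b<90)); m[:,:280]=0; m[:150]=0;m[210:]=0;m[:,350:]=0; v,u=np.nonzero(m);idx=(u.mean(),v.mean());print('idx',idx,len(u))
white=((im.min(2)>170)).astype(np.uint8)
# pointer = white pixels within 28px radius of disc centre
n,l,st,ce=cv2.connectedComponentsWithStats(white[105:160,285:325])
k=max(range(1,n),key=lambda i:st[i,4] if abs(ce[i][0]-17)<10 and abs(ce[i][1]-22)<15 else 0)
v,u=np.nonzero(l==k);pts=np.c_[u+285,v+105].astype(np.float32);print('ptr n',len(pts),pts.min(0),pts.max(0))
d=cv2.fitLine(pts,cv2.DIST_L2,0,.01,.01).ravel();print('line',d)
ax=ray('wrist',(301,146),.063,s);st_=ray('wrist',(261,55),.058,s);ix=ray('wrist',idx,.051,s)
p1=ray('wrist',d[2:]+15*d[:2],.07,s);p0=ray('wrist',d[2:]-15*d[:2],.07,s)
dv=p1-p0
if dv@(st_-ax)<0: dv=-dv
c,sn=np.cos(INC[2]),np.sin(INC[2])
ang=lambda q:np.arctan2(-sn*q[0]+c*q[1],-(c*q[0]+sn*q[1]))%(2*np.pi)
print('axis',ax,'start',st_,'index',ix,'dist',np.hypot(*(ix-ax)[:2]),np.hypot(*(st_-ax)[:2]))
print('pointer',ang(dv),'index',ang(ix-ax),'start dir',ang(st_-ax))
R=np.array(s['tcp_rot']);print('tool x ang',ang(R[:,0]),'axis in tool',totool(ax,s))
E
```

```text
idx (np.float64(327.07971014492756), np.float64(180.52898550724638)) 138
ptr n 422 [285. 105.] [312. 149.]
line [1.1864527e-01 9.9293673e-01 2.9977487e+02 1.1998815e+02]
axis [ 0.59943005 -0.05654671  0.063     ] start [ 0.5199989  -0.07160344  0.058     ] index [ 0.63640184 -0.04116045  0.051     ] dist 0.040045594271557926 0.08084561214259302
pointer 0.26581434119681613 index 2.8957638124136924 start dir 6.244383268794246
tool x ang 0.3727034638175398 axis in tool [ 49.04692054 -16.75229598 132.91298664]
```

```bash
python3 - <<'E'
from h import *
s=read_state(); im=cv2.imread('pics/w9.png').astype(int)
V,U=np.mgrid[:400,:640]
for rad in (26,30):
  m=(im.min(2)>150)&(np.hypot(U-301,V-146)<rad);v,u=np.nonzero(m);print(len(u),u.min(),u.max(),v.min(),v.max())
  d=cv2.fitLine(np.c_[u,v].astype(np.float32),cv2.DIST_L2,0,.01,.01).ravel()
  if d[1]>0:d[:2]*=-1
  dv=ray('wrist',d[2:]+15*d[:2],.063,s)-ray('wrist',d[2:],.063,s)
  c,sn=np.cos(INC[2]),np.sin(INC[2]);q=dv;print(d,np.arctan2(-sn*q[0]+c*q[1],-(c*q[0]+sn*q[1])))
cv2.imwrite('pics/d9.png',cv2.resize(cv2.imread('pics/w9.png')[95:200,240:360],(640,560),interpolation=cv2.INTER_CUBIC))
E
```

```text
178 296 308 121 149
[ 2.5776014e-01 -9.6620893e-01  3.0139325e+02  1.3451686e+02] 0.6537458725531567
202 296 308 117 149
[ 2.5563812e-01 -9.6677256e-01  3.0187625e+02  1.3262871e+02] 0.6515314916274203
```

View pics/d9.png

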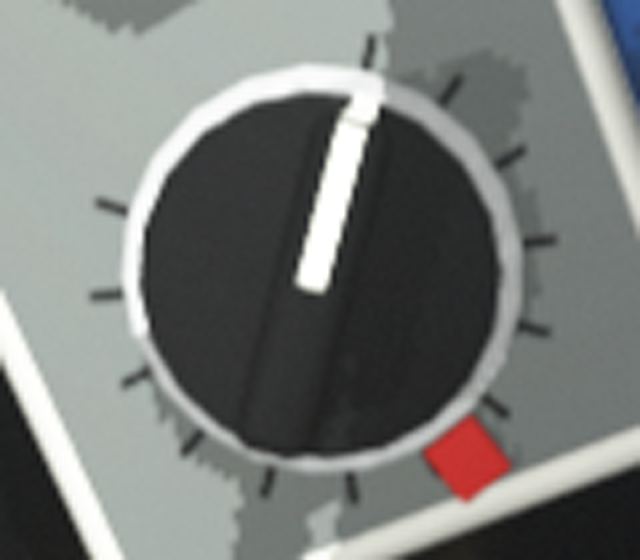

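The enlarged crop shows the white line on the finger bar, pointing at 0.65 rad, and the red mark at crop (468,457), i.e. 2.90 rad. That is 2.24 rad clockwise to go.

```bash
python3 -m inch '[{"gripper":45,"dx":25,"dy":-8,"dz":20,"turn":0.14},{"gripper":45,"dx":49,"dy":-17,"dz":50,"turn":0.28},{"gripper":45,"dx":49,"dy":-17,"dz":70,"turn":0.28},{"gripper":45,"dx":49,"dy":-17,"dz":100,"turn":0.28},{"gripper":45,"dx":49,"dy":-17,"dz":117,"turn":0.28},{"gripper":45,"dx":49,"dy":-17,"dz":117,"turn":0.28}]'
python3 -m inch '[{"gripper":5,"dx":0,"dy":0,"dz":0,"turn":0},{"gripper":5,"dx":0,"dy":0,"dz":0,"turn":0},{"gripper":5,"dx":0,"dy":0,"dz":0,"turn":0},{"gripper":5,"dx":0,"dy":0,"dz":0,"turn":0},{"gripper":5,"dx":0,"dy":0,"dz":0,"turn":0}]'
```

```text
time_s: 31.1
position: [0.5979, -0.0566, 0.0766]
tcp_rot: [[-0.876, 0.483, -0.005], [0.483, 0.876, 0.002], [0.005, -0.001, -1.0]]
force: [-1.0, -0.4, -0.8]
opening: 0.451
time_s: 31.6
position: [0.6008, -0.057, 0.0797]
tcp_rot: [[-0.876, 0.483, 0.002], [0.483, 0.876, 0.0], [-0.002, 0.001, -1.0]]
force: [0.5, 1.5, 3.5]
opening: 0.131
```

```bash
python3 -m inch '[{"gripper":5,"dx":0,"dy":0,"dz":0,"turn":0.14},{"gripper":5,"dx":0,"dy":0,"dz":0,"turn":0.28},{"gripper":5,"dx":0,"dy":0,"dz":0,"turn":0.42},{"gripper":5,"dx":0,"dy":0,"dz":0,"turn":0.56},{"gripper":5,"dx":0,"dy":0,"dz":0,"turn":0.7},{"gripper":5,"dx":0,"dy":0,"dz":0,"turn":0.84},{"gripper":5,"dx":0,"dy":0,"dz":0,"turn":0.98},{"gripper":5,"dx":0,"dy":0,"dz":0,"turn":1.12},{"gripper":5,"dx":0,"dy":0,"dz":0,"turn":1.26},{"gripper":5,"dx":0,"dy":0,"dz":0,"turn":1.4},{"gripper":5,"dx":0,"dy":0,"dz":0,"turn":1.54},{"gripper":5,"dx":0,"dy":0,"dz":0,"turn":1.68}]'
python3 -m inch '[{"gripper":5,"dx":0,"dy":0,"dz":0,"turn":0.14},{"gripper":5,"dx":0,"dy":0,"dz":0,"turn":0.28},{"gripper":5,"dx":0,"dy":0,"dz":0,"turn":0.42},{"gripper":5,"dx":0,"dy":0,"dz":0,"turn":0.52},{"gripper":5,"dx":0,"dy":0,"dz":0,"turn":0.56},{"gripper":5,"dx":0,"dy":0,"dz":0,"turn":0.56},{"gripper":45,"dx":0,"dy":0,"dz":0,"turn":0.56},{"gripper":45,"dx":0,"dy":0,"dz":0,"turn":0.56},{"gripper":45,"dx":0,"dy":0,"dz":0,"turn":0.56},{"gripper":45,"dx":0,"dy":0,"dz":-40,"turn":0.56},{"gripper":45,"dx":0,"dy":0,"dz":-80,"turn":0.56},{"gripper":45,"dx":0,"dy":0,"dz":-115,"turn":0.56}]'
python3 - <<'E'
from h import *
s=read_state();ax=np.array([.5994,-.0565,.195]);R=np.array(s['tcp_rot'])
c,sn=np.cos(INC[2]),np.sin(INC[2]);q=R[:,0];print('tool x ang',np.arctan2(-sn*q[0]+c*q[1],-(c*q[0]+sn*q[1])),totool(ax,s),s['joint_positions'][5])
E
```

```text
time_s: 32.8
position: [0.6029, -0.0566, 0.0798]
tcp_rot: [[0.58, 0.814, 0.006], [0.814, -0.58, 0.0], [0.004, 0.005, -1.0]]
force: [5.4, 3.6, 0.3]
opening: 0.138
time_s: 34.0
position: [0.5997, -0.0574, 0.1951]
tcp_rot: [[0.922, 0.387, -0.001], [0.387, -0.922, 0.0], [-0.001, -0.0, -1.0]]
force: [-0.0, 0.3, -0.4]
opening: 0.443
tool x ang 2.8924926142528213 [ 0.07671214 -0.91243712  0.10044943] 51.14628041341067
```

```bash
python3 -m inch '[{"gripper":45,"dx":-40,"dy":0,"dz":0,"turn":0},{"gripper":45,"dx":-50,"dy":0,"dz":0,"turn":0},{"gripper":45,"dx":-50,"dy":0,"dz":0,"turn":0}]' | grep pos
python3 - <<'E'
from h import *
s,im=shot('wrist','w10.png')
p=proj('wrist',[.5994,-.0565,.063],s);x,y=[int(v) for v in p];print(p)
cv2.imwrite('pics/d10.png',cv2.resize(cv2.imread('pics/w10.png')[y-75:y+45,x-60:x+60],(560,560),interpolation=cv2.INTER_CUBIC))
E
```

```text
position: [0.5519, -0.0768, 0.1936]
[317.71402423 143.34991771]
```

View pics/d10.png

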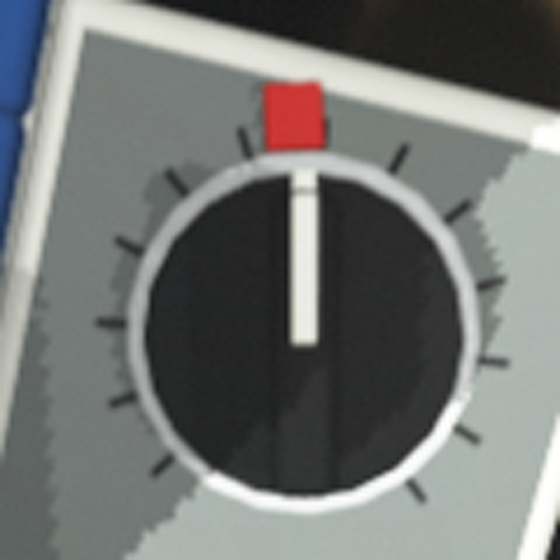

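Pointer at column 304 and index at 294, about 215 px from the axis, give an error of 0.05 rad, within the 0.14 allowed. Now the start button, with fingers closed.

```bash
python3 -m inch '[{"gripper":0,"dx":-25,"dy":-18,"dz":0,"turn":0},{"gripper":0,"dx":-25,"dy":-18,"dz":40,"turn":0},{"gripper":0,"dx":-25,"dy":-18,"dz":80,"turn":0},{"gripper":0,"dx":-25,"dy":-18,"dz":100,"turn":0},{"gripper":0,"dx":-25,"dy":-18,"dz":108,"turn":0},{"gripper":0,"dx":-25,"dy":-18,"dz":108,"turn":0}]'
python3 -m inch '[{"gripper":0,"dx":0,"dy":0,"dz":4,"turn":0},{"gripper":0,"dx":0,"dy":0,"dz":8,"turn":0},{"gripper":0,"dx":0,"dy":0,"dz":8,"turn":0}]' | egrep 'pos|force'
python3 -m inch '[{"gripper":0,"dx":0,"dy":0,"dz":2,"turn":0},{"gripper":0,"dx":0,"dy":0,"dz":2,"turn":0}]' | egrep 'pos|force'
```

```text
time_s: 34.95
position: [0.5243, -0.0696, 0.0845]
tcp_rot: [[0.922, 0.388, -0.002], [0.388, -0.922, 0.001], [-0.001, -0.001, -1.0]]
force: [-0.2, 0.4, 0.3]
opening: 0.029
position: [0.5253, -0.0699, 0.0787]
force: [0.8, 0.8, 3.6]
position: [0.5253, -0.0699, 0.0773]
force: [0.4, 1.8, 8.4]
```

```bash
for i in 1 2; do python3 -m inch '[{"gripper":0,"dx":0,"dy":0,"dz":2,"turn":0},{"gripper":0,"dx":0,"dy":0,"dz":2,"turn":0}]' | egrep 'pos|force'; done
```

```text
position: [0.5254, -0.0699, 0.0771]
force: [-2.2, 2.4, 21.9]
position: [0.5254, -0.0699, 0.0768]
force: [-5.5, 2.1, 36.4]
```

```bash
python3 -c "
from h import *
shot('side','s11.png')"
python3 -m inch '[{"gripper":0,"dx":0,"dy":0,"dz":-5,"turn":0},{"gripper":0,"dx":0,"dy":0,"dz":-15,"turn":0},{"gripper":0,"dx":0,"dy":0,"dz":-60,"turn":0},{"gripper":0,"dx":0,"dy":0,"dz":-110,"turn":0},{"gripper":0,"dx":-50,"dy":0,"dz":-150,"turn":0},{"gripper":0,"dx":-100,"dy":0,"dz":-170,"turn":0},{"gripper":0,"dx":-140,"dy":0,"dz":-170,"turn":0},{"gripper":0,"dx":-140,"dy":0,"dz":-170,"turn":0}]' | egrep 'pos|force'
python3 - <<'E'
from h import *
shot('side','s12.png');shot('top','top12.png')
c=lambda f:cv2.resize(cv2.imread('pics/'+f)[140:240,240:370],(390,300),interpolation=cv2.INTER_CUBIC)
t=cv2.resize(cv2.imread('pics/top12.png')[100:250,130:330],(780,290),interpolation=cv2.INTER_CUBIC) 
cv2.imwrite('pics/fin.png',np.vstack([np.hstack([c('s11.png'),c('s12.png')]),t]))
E
```

```text
position: [0.3898, -0.1238, 0.2424]
force: [0.4, 0.8, 0.6]
```

View pics/fin.png

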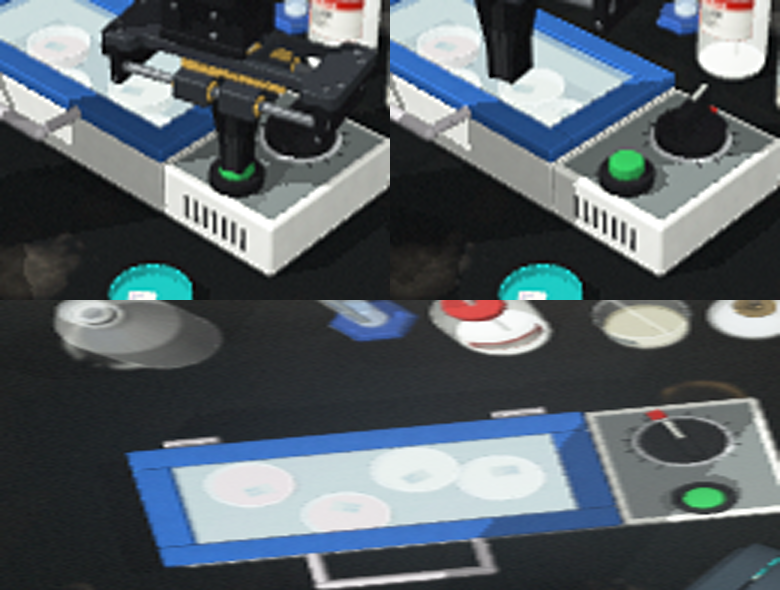

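```bash
python3 - <<'E'
from h import *
for f in ['s8.png','s12.png']:
  im=cv2.imread('pics/'+f).astype(int);b,g,r=im[...,0],im[...,1],im[...,2]
  m=(b>70)&(b>r*1.6)&(b>g*1.25);m[:150]=0;m[:,:230]=0;m[:,345:]=0
  print(f,[(u,np.nonzero(m[:,u])[0].max()) for u in range(280,300,3)],np.nonzero(m)[1].max())
for t in (0,.03,.06): 
  q=np.array([-.155*np.cos(t)+.0775,-.1525,.05+.155*np.sin(t)]);print(t,proj('side',w(q)))
E
```

```text
s8.png [(280, np.int64(186)), (283, np.int64(188)), (286, np.int64(189)), (289, np.int64(191)), (292, np.int64(193)), (295, np.int64(192)), (298, np.int64(190))] 341
s12.png [(280, np.int64(186)), (283, np.int64(188)), (286, np.int64(189)), (289, np.int64(191)), (292, np.int64(193)), (295, np.int64(192)), (298, np.int64(190))] 341
0 [292.04464033 194.10674173]
0.03 [291.99839592 192.53178533]
0.06 [291.99377455 190.92381864]
```

The side view shows the green cap level with its bezel while pressed and fully back up afterwards. The cover corner is at row 193–194, where the model puts a shut cover, and did not change when pressed at 14 N. The pointer is on the mark and the four dishes are under the glass. Handing in.

```bash
python3 -c "
from rig import *
print(read_state()['time_s']);print(hand_in())"
```

```text
36.8
the job is handed in; nothing more can be done
None
```

The job is done and handed in at 36.8 s on the robot's clock; `hand_in()` reports no verdict, so what follows is from my own checks.

- **Dishes:** All four (two pink, two cream) are in the chamber. The side view before closing showed them right way up, and the last top view shows them under the glass.
- **Bystanders:** I did not handle the turquoise look-alikes, the dropping bottles or the tape roll. I did not check their positions again at the end.
- **Cover:** I lowered it by its bar at about 1 rad/s or less, and at about 0.3 rad/s over the last part, until it met the rim with 14 N. In the side picture the cover corner is at row 193–194; my model puts a shut cover at 194.1 and the 0.03 rad limit at 192.5. That margin is small, but the corner had not moved from the picture taken before the 14 N push.
- **Dial:** The pointer is about 0.05 rad from the index mark; the limit is 0.14 rad.
- **Start button:** It stopped hard at 36 N with the cap level with its bezel, then sprang back up when released. I judged the travel from pictures and force, because there is no direct reading.

Two checks disagreed slightly. The incubator position from the top and wrist cameras differed by up to 8 mm, so I corrected by 3 mm and left room at the walls. The bar also met the rim about 2 mm lower than expected.

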